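# Retune the blue cavity filter and lock it again

## Task

Retune the blue cavity filter on the radio bench: swing the orange-posted lever of its brass lock ring anticlockwise as far as it goes to loosen it, turn the black bar knob in its middle until the white pointer lines up with the green mark on the dial, then swing the lever back clockwise until the lock ring is fully tight. Never turn the knob while the ring is tight, and leave the lock ring of the white filter alone.

Things in the scene. Friction and masses are not known exactly. Their poses are not given: they have to be found in the camera images.
- lock_ring_post (a point): On the axis of the upright orange post (12 mm thick, from 58 to 98 mm above the table) of the blue filter's lock-ring lever, 83 mm above the table, where the TCP can pinch it from above. The post circles at 75 mm radius round the vertical axis through tuning_knob_grip, on the robot's side of it. The steel lever under it is 16 mm wide, top at 58 mm; brass ring 88 mm across, top at 60 mm.
- tuning_knob_grip (a point): Blue filter's tuning knob: point on its vertical turning axis, 88 mm above the table, where the TCP can grip. An upright black bar 52 mm long, 14 mm thick, from 66 to 100 mm, on a silver skirt 64 mm across. x: along the bar to the end with the white pointer; z: up. The green mark is on the black dial plate, 55 mm from the axis, on the side away from the robot.
- lock_ring (a joint): Turn of the blue filter's lock ring in rad: 0 = fully tight (stop), grows anticlockwise seen from above, 0.9 = fully loose (stop). It stays where it is left; about 2 N at the post moves it. The blue filter is a fixed box 190 x 150 x 45 mm.
- tuning_knob (a joint): Angle of the blue filter's knob in rad: 0 = white pointer exactly at the green mark; positive = pointer anticlockwise of the mark, seen from above. Starts 0.6 to 1.3; turns freely between -1.6 and 1.6 and stays where it is left; takes about 0.06 N m.
- white_lock_ring (a joint): Turn of the lock ring of the white filter, the bystander of the same form and sizes: 0 = tight; it starts tight and is to stay so.

How it is judged:
On the way, in this order (a step that is already met when the one before it is completed fails the run):
1. the blue filter's lock ring is loosened (at least 0.6 rad anticlockwise) (value of joint lock_ring above 0.6 rad), for 0.2 s.
2. with the lock ring loose, the white pointer is brought to the green mark (within 11 degrees) and rests there (value of joint lock_ring above 0.6 rad and value of joint tuning_knob between -0.19 and 0.19 rad and velocity of joint tuning_knob between -0.1 and 0.1 rad/s), for 0.2 s.
3. the lock ring is tightened again (within 10 degrees of its tight stop) (value of joint lock_ring below 0.175 rad), for 0.2 s.
At the end, for the whole second after the job is handed in: The blue filter's lock ring is tight (within 10 degrees, 0.175 rad, of its stop), its pointer is within 11 degrees (0.19 rad) of the green mark, both at rest, and the white filter's lock ring is still tight (within 0.15 rad) (value of joint lock_ring below 0.175 rad and value of joint tuning_knob between -0.19 and 0.19 rad and velocity of joint lock_ring between -0.1 and 0.1 rad/s and velocity of joint tuning_knob between -0.1 and 0.1 rad/s and value of joint white_lock_ring below 0.15 rad); the robot touches nothing.
It fails at once if the knob is turned while the lock ring is tight (value of joint lock_ring below 0.3 rad and not (velocity of joint tuning_knob between -0.3 and 0.3 rad/s)).
It fails at once if the white filter's lock ring is turned (value of joint white_lock_ring above 0.15 rad).
It also fails if it takes over 59 s, if anything falls off the work surface, if the arm or the gripper's body presses on something with over 40 N, if the wrist force passes 120 N, or if a joint passes its speed limit or range.

## Robot

A 7-joint arm with a two-finger parallel gripper is mounted at the origin on the work surface. World frame = base frame: x ahead of the robot, y to its left, z up, the work surface at z = 0. Lengths are in m, angles in rad, forces in N, time in s.
With the tool pointing down it reaches from about 0.425 to 0.8 m from the base axis. Payload 8.3 kg.
Tool frame: the origin (TCP) lies between the finger pads, 19 mm behind the fingertips; this is the grasp point; z points along the fingers, y is the line along which they close (so a half turn about z gives the same grasp; the last joint's range is limited). The gripper opens to 85 mm and grips with 20 to 120 N. Pads are 22 mm wide; open, the fingers measure 114 mm over their backs; the gripper's body (76 mm by 85 mm) begins 54 mm behind the grasp point. The pads swing forward as they close: fully open they stand 13 mm farther back than shut.
Start: joints at [-1.311, 0.383, 0.016, 1.37, -0.006, 1.388, -0.046], TCP at [0.198, 0.593, 0.25] pointing down, gripper open.
Joint ranges: [-2.95, 2.95], [-0.25, 2.06], [-1.52, 1.56], [0.18, 2.33], [-1.44, 4.58], [0.02, 2.06], [-3.01, 3.01]. Speed limits (rad/s): [2.39, 2.39, 3.01, 3.01, 3.14, 3.14, 3.14].

## Interface

Orientations are given as a unit quaternion [w, x, y, z].
In Python, from plant import bot, optics gives the robot as it stands. The module is installed in compiled form; this text tells all that it offers.
- The arm moves only by the tool jog_arm, never from a script. Its argument "rows" is one flat list of numbers, 4 for each row, row after row: the shift along the world's x, y, z in cm, then the turn about the world's z in degrees. A call has 1 to 5 rows; each row is the pose to reach, as a shift and turn from the pose commanded when the call began; what a row does not reach only later rows make up. A row lasts 1/10 s, in which the tool goes at most 50 mm and 8.59 degrees, less where a joint would pass 70% of its speed; a pose out of reach is approached as far as the arm can. A call with a gripper value outside its range is refused whole. "gripper" is the opening, from 0 (shut) to 1 (fully open), set as the call begins (left out, the last holds). The fingers move at their own pace and stop on an object; "force" is the grip in N (left out, the last holds). Time passes only in rows, so rows that repeat a pose let the fingers close. It gives the time, the measured TCP pose, the force, the opening and the grip force at its end, in the units of the state.
- bot.state(): the state, without advancing time (a new reading comes with each control period).
- optics.grab_frame(name): name is "scene" or "top" or "wrist"; returns (picture, depth): 480x640x3 uint8, blue, green, red; 480x640 float32, m along the optical axis (not along the pixel's ray), 0 where there is no reading.
- optics.get_calibration(name): a dict with "K" (3x3 intrinsics, pixels), "rvec" (rotation vector, rad) and "tvec" (3), from world to camera coordinates, as OpenCV has them. Camera axes: x right, y down, z forward; pixel columns grow to the right and rows downward; lengths in m; the calibration is good to about 2 mm. The wrist camera is an equidistant fisheye: a pixel r from the principal point sees the ray r / f radians off the axis. A picture is of the moment at which its call begins: read the wrist's pose just before it. get_calibration takes no time and is no camera call; for the wrist camera it gives the pose at the moment of the call.
- bot.job_done(): hands the job in; it is judged then, once.
The state is a dict: "t": time; "joints": joint angles; "joint_velocities": joint speeds; "tau": joint torques, N m; "eef_pos": TCP position; "tcp_rot": TCP orientation; "wrist_force": force on the tool from outside, world axes, zero at the start; "moment": the same for the moment, N m; "finger_gap": finger opening in m; "finger_force": force on a finger pad.
Only numpy, scipy, OpenCV 4.12 (cv2) and the standard library are available. Lean on these libraries where they do the work, as an engineer would, in place of code of your own. Each camera call takes 0.05 s, during which the arm holds its last target. There are 200 camera calls.

## Working session

There is one attempt and no reset: what is moved stays moved. The work goes in short steps, Python scripts to look and compute and a tool call to move; the robot and the scene stay as the last step left them, time stands still between calls to the robot, and variables do not carry over. Pictures are saved under pics/ and viewed, at most 10 in all, crops included, and the job is handed in when it is done.

Besides the shell and the picture viewer there is one more tool, called after "Emit:" by a JSON object that holds its "name" and its "arguments". jog_arm: Moves the arm, as the interface text tells. Its arguments: {"type":"object","properties":{"rows":{"type":"array","items":{"type":"number"}},"gripper":{"type":"number"},"force":{"type":"number"}},"required":["rows"]}

```bash
mkdir -p pics
cat > h.py <<'E'
import numpy as np, cv2
from plant import bot, optics
def ray(name,u,v,z,c=None):
    c=c or optics.get_calibration(name); K=np.array(c["K"]); R=cv2.Rodrigues(np.array(c["rvec"],float))[0]; t=np.array(c["tvec"],float).ravel()
    x=np.array([(u-K[0,2])/K[0,0],(v-K[1,2])/K[1,1]])
    if name=="wrist":
        r=np.hypot(*x); d=np.array([*(x/max(r,1e-9)*np.sin(r)),np.cos(r)])
    else: d=np.array([*x,1])
    o=-R.T@t; d=R.T@d
    return o+d*(z-o[2])/d[2]
E
python3 - <<'E'
from h import *
a,_=optics.grab_frame("top"); cv2.imwrite("pics/top.png",a)
b,_=optics.grab_frame("scene"); cv2.imwrite("pics/scene.png",b)
s=bot.state(); print(s["t"],s["eef_pos"],s["tcp_rot"])
E
```

```text
0.1 [0.19809594 0.59232965 0.2490654 ] [-1.33337177e-04  1.60671544e-01  9.87007532e-01 -8.76657061e-04]
```

View pics/top.png

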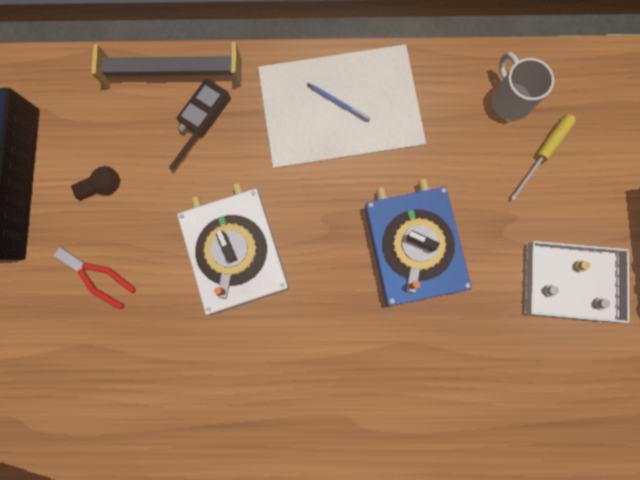

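View pics/scene.png

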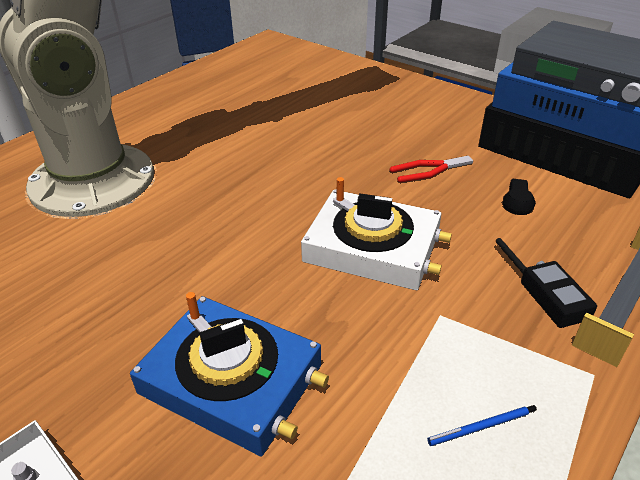

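The top view shows the blue filter centred near (418,244), with its orange post at about (415,285) and the green mark at (411,215). The white filter sits to its left at (230,250). The scene view agrees.

Run:
```python
from h import *
a=cv2.imread("pics/top.png"); c=optics.get_calibration("top")
crop=a[170:320,350:490]; cv2.imwrite("pics/crop.png",cv2.resize(crop,None,fx=4,fy=4,interpolation=cv2.INTER_CUBIC))
h=cv2.cvtColor(a,cv2.COLOR_BGR2HSV); 
box=np.zeros(a.shape[:2],bool); box[170:320,350:490]=1
def cen(lo,hi,b=box):
    m=(cv2.inRange(h,lo,hi)>0)&b; v,u=np.nonzero(m); return u.mean(),v.mean(),len(u)
o=cen((3,150,150),(14,255,255),box&(np.indices(box.shape)[0]>270)&(np.indices(box.shape)[0]<296)&(np.indices(box.shape)[1]>400)&(np.indices(box.shape)[1]<430)); g=cen((45,80,50),(80,255,255))
m=((cv2.inRange(h,(18,90,120),(30,255,255))>0)&box); m[:205]=0
pts=np.argwhere(m)[:,::-1].astype(np.float32); r=cv2.fitEllipse(cv2.convexHull(pts))
print("post",o,ray("top",*o[:2],.09,c)); print("green",g,ray("top",*g[:2],.046,c)); print("ring",r,ray("top",*r[0],.06,c))
print("cam",-cv2.Rodrigues(np.array(c["rvec"],float))[0].T@np.array(c["tvec"],float).ravel())
```

```text
post (np.float64(415.0), np.float64(284.5), 18) [ 0.47232502 -0.14628621  0.09      ]
green (np.float64(411.30232558139534), np.float64(213.97674418604652), 43) [ 0.60107091 -0.15246757  0.046     ]
ring ((419.3724060058594, 243.55068969726562), (51.342681884765625, 53.36946105957031), 104.8756332397461) [ 0.54530681 -0.1620204   0.06      ]
cam [ 0.4196479  -0.00507465  0.86819618]
```

View pics/crop.png

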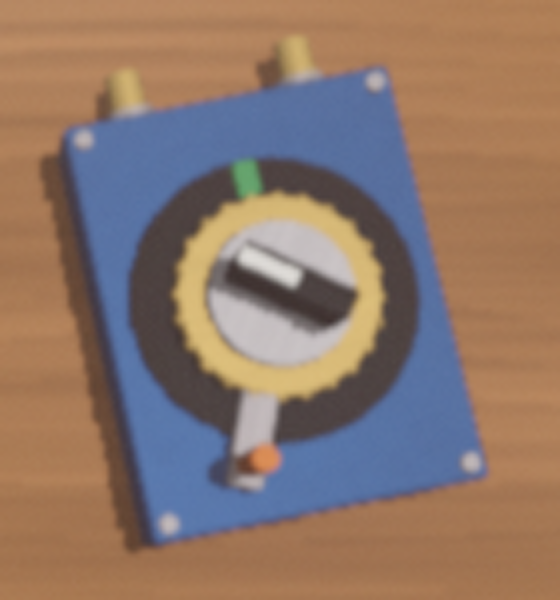

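Axis is C=(0.545,-0.162), and the mark direction is 9.7°. The pointer is at about 70°, so the knob is at roughly +60°. The post is at 168° at 75 mm radius. I'm moving over now and turning the tool so its closing axis is at -102° yaw, tangential to the post's circle.

Emit:
{"name": "jog_arm", "arguments": {"rows": [14,-19,0,-42,14,-19,0,-42,14,-19,0,-42,14,-19,0,-42,14,-19,0,-42], "gripper": 0.5, "force": 30}}

```text
t: 0.6
eef_pos: [0.3403, 0.3993, 0.2498]
tcp_rot: [0.0, 0.508, 0.862, -0.0]
wrist_force: [1.6, 0.9, -0.8]
finger_gap: 0.0428
finger_force: 0.0
```

Emit:
{"name": "jog_arm", "arguments": {"rows": [11,-21,0,-42,11,-21,0,-42,11,-21,0,-42,11,-21,0,-42,11,-21,0,-42]}}

```text
t: 1.1
eef_pos: [0.4492, 0.1892, 0.25]
tcp_rot: [0.0, 0.783, 0.622, -0.0]
wrist_force: [0.3, 0.8, 0.5]
finger_gap: 0.0427
finger_force: 0.0
```

Emit:
{"name": "jog_arm", "arguments": {"rows": [2,-22,0,-42,2,-22,0,-42,2,-22,0,-42,2,-22,0,-42,2,-22,0,-42]}}

```text
t: 1.6
eef_pos: [0.4677, -0.0327, 0.2502]
tcp_rot: [0.0, 0.954, 0.299, 0.0]
wrist_force: [0.4, -0.2, 0.3]
finger_gap: 0.043
finger_force: 0.0
```

Emit:
{"name": "jog_arm", "arguments": {"rows": [0,-11,-6,-42,0,-11,-6,-42,0,-11,-6,-42,0,-11,-6,-42,0,-11,-6,-42]}}

```text
t: 2.1
eef_pos: [0.4673, -0.1384, 0.1892]
tcp_rot: [0.0, 0.998, -0.061, -0.001]
wrist_force: [0.6, 1.1, 0.3]
finger_gap: 0.0426
finger_force: 0.0
```

Emit:
{"name": "jog_arm", "arguments": {"rows": [0.5,-0.8,0,-5,0.5,-0.8,0,-5,0.5,-0.8,0,-5]}}

```text
t: 2.4
eef_pos: [0.4729, -0.1452, 0.1897]
tcp_rot: [0.0, 0.995, -0.099, -0.0]
wrist_force: [-0.3, 0.0, 0.8]
finger_gap: 0.0427
finger_force: 0.0
```

Run:
```python
from h import *
c=optics.get_calibration("wrist"); a,_=optics.grab_frame("wrist"); cv2.imwrite("pics/w1.png",a)
h=cv2.cvtColor(a,cv2.COLOR_BGR2HSV)
print(bot.state()["eef_pos"])
for nm,lo,hi,z in(("orange",(3,160,120),(14,255,255),.098),("green",(45,80,40),(80,255,255),.046)):
    n,l,s,ce=cv2.connectedComponentsWithStats(cv2.inRange(h,lo,hi))
    for i in range(1,n):
        if s[i,4]>60: print(nm,s[i],ce[i],ray("wrist",*ce[i],z,c))
```

```text
[ 0.47292473 -0.14502858  0.18977052]
orange [    0     0   307   480 58205] [111.29136672 184.62680182] [ 0.54383815 -0.01746202  0.098     ]
orange [  260     0   380   480 82366] [490.26580142 221.48554015] [ 0.47091649 -0.25279016  0.098     ]
orange [318 239  18  20 237] [326.62447257 249.55274262] [ 0.47351636 -0.14668702  0.098     ]
orange [148 383  13  18 117] [154.05982906 391.00854701] [0.38218053 0.01239105 0.098     ]
orange [487 383  13  18 108] [493.2962963  391.09259259] [ 0.32866469 -0.25476571  0.098     ]
orange [ 439  398   66   69 1237] [463.18916734 430.62328213] [ 0.29027065 -0.22921203  0.098     ]
orange [143 442  23  26 191] [155.67015707 454.97382199] [0.30346103 0.05039136 0.098     ]
green [287  45  22  25 344] [297.49709302  56.80232558] [ 0.60051819 -0.15141274  0.046     ]
```

View pics/w1.png

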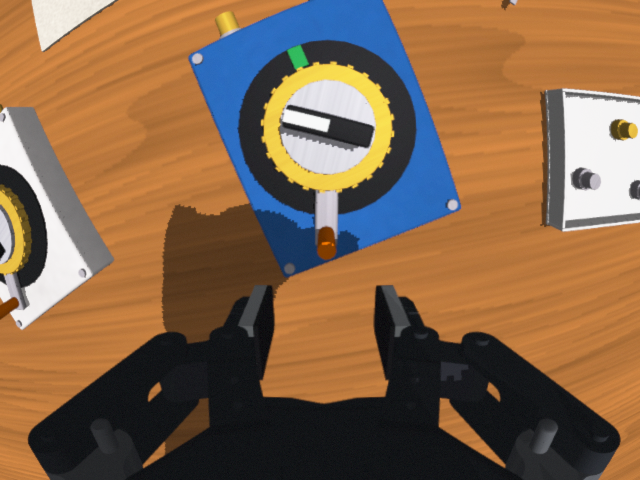

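The wrist view shows the post at (327,250), or (0.4735,-0.1467), between the fingers' lanes. I'm descending and pinching it.

Emit:
{"name": "jog_arm", "arguments": {"rows": [0,-0.2,-4,0,0,-0.2,-7,0,0,-0.2,-10.5,0,0,-0.2,-10.5,0]}}

```text
t: 2.85
eef_pos: [0.4701, -0.1459, 0.0814]
tcp_rot: [-0.0, 0.995, -0.099, -0.004]
wrist_force: [-1.4, 0.5, 0.7]
finger_gap: 0.0427
finger_force: 0.0
```

Emit:
{"name": "jog_arm", "arguments": {"rows": [0,0,0,0,0,0,0,0,0,0,0,0,0,0,0,0,0,0,0,0], "gripper": 0, "force": 30}}

```text
t: 3.35
eef_pos: [0.4743, -0.1475, 0.0867]
tcp_rot: [-0.0, 0.995, -0.1, 0.001]
wrist_force: [-2.1, 0.4, 8.3]
finger_gap: 0.0112
finger_force: 29.8
```

Run:
```python
import numpy as np
from h import *
print(bot.state()["eef_pos"],bot.state()["finger_gap"])
C=np.array([.545,-.162]); a0=np.arctan2(-.1467+.162,.4735-.545)
p=lambda a:C+.0735*np.array([np.cos(a),np.sin(a)])
for k in range(0,60,6): print(k,((p(a0+np.radians(k))-p(a0))*100).round(2))
```

```text
[ 0.47432909 -0.14753317  0.08671719] 0.011214867226011751
0 [0. 0.]
6 [-0.12 -0.76]
12 [-0.16 -1.53]
18 [-0.12 -2.3 ]
24 [-0.   -3.06]
30 [ 0.19 -3.8 ]
36 [ 0.47 -4.52]
42 [ 0.82 -5.2 ]
48 [ 1.24 -5.85]
54 [ 1.72 -6.45]
```

Post gripped. Now swinging it anticlockwise along the arc.

Emit:
{"name": "jog_arm", "arguments": {"rows": [-0.1,-0.75,0.2,6,-0.15,-1.55,0.2,12,-0.1,-2.3,0.2,18,0,-3.05,0.2,24,0.2,-3.8,0.2,30]}}

```text
t: 3.85
eef_pos: [0.4762, -0.1844, 0.0872]
tcp_rot: [-0.0, 0.987, 0.164, 0.001]
wrist_force: [6.5, 2.5, -10.5]
finger_gap: 0.0112
finger_force: 30.8
```

Emit:
{"name": "jog_arm", "arguments": {"rows": [0.3,-0.7,0,6,0.6,-1.4,0,12,1.05,-2.05,0,18,1.3,-2.4,0,21,1.3,-2.4,0,21]}}

```text
t: 4.35
eef_pos: [0.4876, -0.2061, 0.0869]
tcp_rot: [-0.003, 0.94, 0.34, -0.0]
wrist_force: [-5.3, 10.4, 2.5]
finger_gap: 0.011
finger_force: 32.4
```

The lever is at about 0.87 rad with reaction force building, so it's at or near the stop. I'll release, lift, and look at the knob.

Emit:
{"name": "jog_arm", "arguments": {"rows": [0,0,0,0,0,0,0,0,0,0,0,0,0,0,5,0,0,0,10,0], "gripper": 0.5}}

```text
t: 4.85
eef_pos: [0.4871, -0.2094, 0.1874]
tcp_rot: [-0.0, 0.941, 0.338, -0.002]
wrist_force: [1.5, -0.2, 0.4]
finger_gap: 0.0424
finger_force: 0.0
```

Emit:
{"name": "jog_arm", "arguments": {"rows": [2,2,0,8,4,4,0,16,5.7,4.4,0,24,5.7,4.4,0,30,5.7,4.4,0,30]}}

```text
t: 5.35
eef_pos: [0.5456, -0.1654, 0.1871]
tcp_rot: [0.0, 0.821, 0.571, -0.0]
wrist_force: [0.2, -0.4, -0.1]
finger_gap: 0.0426
finger_force: 0.0
```

```bash
cat > look.py <<'E'
from h import *
import sys
c=optics.get_calibration("wrist"); a,_=optics.grab_frame("wrist"); cv2.imwrite(sys.argv[1],a)
h=cv2.cvtColor(a,cv2.COLOR_BGR2HSV); s=bot.state(); print(s["t"],s["eef_pos"],s["tcp_rot"])
def comps(m,z):
    n,l,st,ce=cv2.connectedComponentsWithStats(m)
    for i in range(1,n):
        if st[i,4]>80 and st[i,4]<9000:
            w=ray("wrist",*ce[i],z,c)
            if abs(w[0]-.53)<.1 and abs(w[1]+.165)<.1:
                v,u=np.nonzero(l==i); P=np.array([ray("wrist",x,y,z,c)[:2] for x,y in zip(u,v)]); 
                d=np.linalg.svd(P-P.mean(0),full_matrices=False)[2][0]; print(st[i,4],ce[i].round(),P.mean(0).round(4),"axis deg",np.degrees(np.arctan2(d[1],d[0])).round(1))
print("orange");comps(cv2.inRange(h,(3,190,120),(13,255,255)),.098)
print("green");comps(cv2.inRange(h,(45,80,40),(80,255,255)),.046)
print("white");comps(cv2.inRange(h,(0,0,235),(180,25,255)),.1)
print("black");comps(cv2.inRange(h,(0,0,0),(180,255,48)),.1)
print("brass");comps(cv2.inRange(h,(20,150,120),(30,255,255)),.06)
E
python3 look.py pics/w2.png
```

```text
5.4 [ 0.54515925 -0.16582236  0.18715226] [ 2.11814800e-04  8.22436596e-01  5.68856747e-01 -4.33005974e-05]
orange
green
363 [387. 189.] [ 0.6001 -0.1522] axis deg -166.1
white
228 [357. 228.] [ 0.57   -0.1572] axis deg 150.0
142 [350. 244.] [ 0.5628 -0.1656] axis deg -25.0
253 [347. 254.] [ 0.559  -0.1708] axis deg -21.2
132 [340. 266.] [ 0.5523 -0.1763] axis deg 1.7
black
606 [371. 174.] [ 0.5875 -0.1303] axis deg -77.8
1269 [321. 246.] [ 0.546  -0.1611] axis deg -115.3
brass
4732 [323. 223.] [ 0.5484 -0.1578] axis deg 157.4
```

View pics/w2.png

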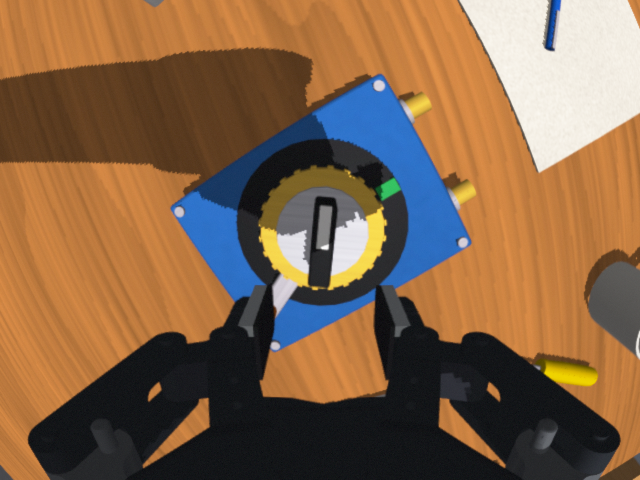

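The knob bar's axis is at about 65° yaw, centred at (0.5455,-0.1615). The bar runs from (325,198) to (318,286), with the green mark at (387,189). I'm aligning, descending, and gripping.

Emit:
{"name": "jog_arm", "arguments": {"rows": [0,0.4,0,-5,0,0.4,-4,-5,0,0.4,-8,-5,0,0.4,-9.7,-5,0,0.4,-9.7,-5]}}

```text
t: 5.9
eef_pos: [0.5429, -0.1612, 0.0874]
tcp_rot: [-0.002, 0.847, 0.532, -0.002]
wrist_force: [-0.2, 0.4, 0.3]
finger_gap: 0.0423
finger_force: 0.0
```

Emit:
{"name": "jog_arm", "arguments": {"rows": [0,0,0,0,0,0,0,0,0,0,0,0,0,0,0,0,0,0,0,0], "gripper": 0, "force": 30}}

```text
t: 6.4
eef_pos: [0.546, -0.1618, 0.0918]
tcp_rot: [0.001, 0.846, 0.533, 0.001]
wrist_force: [-3.9, 0.9, 6.9]
finger_gap: 0.0132
finger_force: 32.3
```

Emit:
{"name": "jog_arm", "arguments": {"rows": [0,0,0,-7,0,0,0,-14,0,0,0,-21,0,0,0,-28,0,0,0,-35]}}

```text
t: 6.9
eef_pos: [0.5462, -0.1621, 0.0919]
tcp_rot: [0.001, 0.968, 0.252, 0.001]
wrist_force: [-2.3, -0.4, 5.2]
finger_gap: 0.0133
finger_force: 32.1
```

Emit:
{"name": "jog_arm", "arguments": {"rows": [0,0,0,-7,0,0,0,-14,0,0,0,-20,0,0,0,-20,0,0,0,-20]}}

```text
t: 7.4
eef_pos: [0.5463, -0.1623, 0.0919]
tcp_rot: [0.001, 0.997, 0.082, 0.002]
wrist_force: [-1.8, -0.7, 5.0]
finger_gap: 0.0137
finger_force: 32.2
```

Emit:
{"name": "jog_arm", "arguments": {"rows": [0,0,0,0,0,0,0,0,0,0,0,0,0,0,5,0,0,0,10,0], "gripper": 0.5}}

```text
t: 7.9
eef_pos: [0.544, -0.1608, 0.1899]
tcp_rot: [-0.0, 0.997, 0.083, -0.002]
wrist_force: [1.0, -0.2, 1.2]
finger_gap: 0.0426
finger_force: 0.0
```

```bash
python3 look.py pics/w3.png
```

```text
7.95 [ 0.54797362 -0.16304215  0.1996144 ] [0.00128455 0.99659416 0.08232971 0.00449935]
orange
green
402 [324. 153.] [ 0.5992 -0.1517] axis deg -169.0
white
1081 [344. 211.] [ 0.5708 -0.1681] axis deg -107.8
243 [327. 221.] [ 0.5633 -0.1594] axis deg -165.0
154 [346. 268.] [ 0.536  -0.1758] axis deg -59.4
black
1034 [326. 252.] [ 0.5438 -0.1619] axis deg -168.9
brass
5030 [329. 221.] [ 0.5532 -0.1624] axis deg -82.1
```

View pics/w3.png

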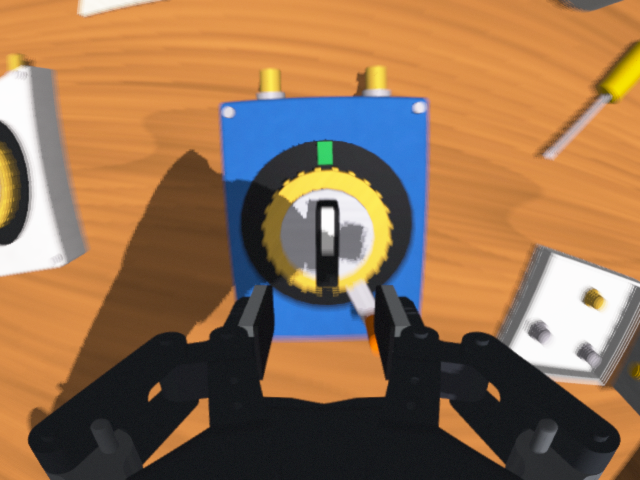

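The white pointer (327,205 to 327,253) lines up with the green mark at (324,153), within about 2°. Next I go back to the post at about (0.487,-0.208).

Emit:
{"name": "jog_arm", "arguments": {"rows": [-2,-1.6,0,8,-4,-3.2,0,16,-5.8,-4.6,0,24,-5.8,-4.6,0,30,-5.8,-4.6,0,30]}}

```text
t: 8.45
eef_pos: [0.4868, -0.2077, 0.1902]
tcp_rot: [-0.0, 0.941, 0.338, 0.001]
wrist_force: [1.1, 0.2, -0.3]
finger_gap: 0.0427
finger_force: 0.0
```

Emit:
{"name": "jog_arm", "arguments": {"rows": [0,0,0,0,0,0,0,0]}}

```text
t: 8.65
eef_pos: [0.4876, -0.2067, 0.1898]
tcp_rot: [-0.0, 0.941, 0.337, -0.0]
wrist_force: [0.3, 0.3, 0.6]
finger_gap: 0.0428
finger_force: 0.0
```

```bash
python3 look.py pics/w4.png
```

```text
8.7 [ 0.48760583 -0.20674159  0.18981195] [-3.77833329e-05  9.41303142e-01  3.37562400e-01 -1.41266779e-04]
orange
green
353 [365.  63.] [ 0.6005 -0.1513] axis deg -167.2
white
3960 [330. 131.] [ 0.5458 -0.1635] axis deg -81.9
551 [340. 109.] [ 0.5592 -0.1597] axis deg -170.8
black
239 [319. 126.] [ 0.5438 -0.1569] axis deg -168.5
2634 [269. 168.] [ 0.5071 -0.1497] axis deg 72.0
529 [348. 203.] [ 0.5203 -0.1982] axis deg 174.6
brass
5761 [327. 129.] [ 0.5466 -0.1615] axis deg -81.8
```

View pics/w4.png

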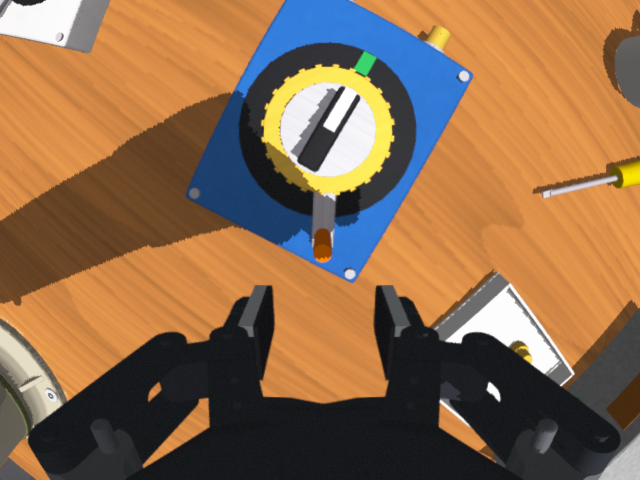

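The post is centred at (322,250) and the pointer is still on the mark. I'm descending, gripping, and swinging it back clockwise.

Emit:
{"name": "jog_arm", "arguments": {"rows": [0,0,-4,0,0,0,-8,0,0,0,-10.4,0,0,0,-10.4,0]}}

```text
t: 9.1
eef_pos: [0.4851, -0.2059, 0.0826]
tcp_rot: [-0.002, 0.941, 0.338, -0.003]
wrist_force: [0.3, 0.2, 0.9]
finger_gap: 0.0427
finger_force: 0.0
```

Emit:
{"name": "jog_arm", "arguments": {"rows": [0,0,0,0,0,0,0,0,0,0,0,0,0,0,0,0,0,0,0,0], "gripper": 0}}

```text
t: 9.6
eef_pos: [0.4871, -0.2063, 0.0875]
tcp_rot: [-0.001, 0.941, 0.338, 0.0]
wrist_force: [-6.3, 4.4, 7.4]
finger_gap: 0.0111
finger_force: 29.2
```

Emit:
{"name": "jog_arm", "arguments": {"rows": [-0.45,0.65,0.2,-6,-0.8,1.3,0.2,-12,-1.1,2.0,0.2,-18,-1.35,2.75,0.2,-24,-1.5,3.5,0.2,-30]}}

```text
t: 10.1
eef_pos: [0.473, -0.1712, 0.0882]
tcp_rot: [-0.0, 0.997, 0.081, 0.001]
wrist_force: [9.1, -0.3, -20.0]
finger_gap: 0.0112
finger_force: 29.7
```

Emit:
{"name": "jog_arm", "arguments": {"rows": [-0.05,0.75,0,-6,-0.05,1.55,0,-12,0.05,2.3,0,-18,0.1,2.7,0,-21,0.1,2.7,0,-21]}}

```text
t: 10.6
eef_pos: [0.4748, -0.1442, 0.0882]
tcp_rot: [0.0, 0.995, -0.1, 0.002]
wrist_force: [9.6, -2.5, -22.7]
finger_gap: 0.0108
finger_force: 29.4
```

Emit:
{"name": "jog_arm", "arguments": {"rows": [0,0,-0.2,0,0,0,-0.2,0,0,0,-0.2,0,0,0,4,0,0,0,9,0], "gripper": 0.5}}

```text
t: 11.1
eef_pos: [0.4718, -0.1454, 0.1782]
tcp_rot: [0.0, 0.995, -0.101, -0.002]
wrist_force: [1.3, 1.0, 0.4]
finger_gap: 0.0428
finger_force: 0.0
```

Emit:
{"name": "jog_arm", "arguments": {"rows": [0,0,2,0,0,0,2,0,0,0,2,0]}}

```text
t: 11.4
eef_pos: [0.4734, -0.1452, 0.1983]
tcp_rot: [-0.001, 0.995, -0.1, 0.001]
wrist_force: [-1.1, -0.2, -0.7]
finger_gap: 0.0431
finger_force: 0.0
```

```bash
python3 look.py pics/w5.png
```

```text
11.45 [ 0.47286701 -0.14511495  0.19753136] [-3.49511627e-04  9.94974689e-01 -1.00126013e-01 -1.68730056e-04]
orange
green
329 [298.  61.] [ 0.6002 -0.1512] axis deg -168.3
white
464 [320. 106.] [ 0.559  -0.1597] axis deg -170.9
129 [345.  99.] [ 0.5605 -0.1752] axis deg -80.6
176 [352. 107.] [ 0.5549 -0.1779] axis deg -82.0
111 [361. 139.] [ 0.5352 -0.1798] axis deg 101.9
black
3618 [270. 138.] [ 0.5467 -0.1267] axis deg 177.4
1039 [331. 139.] [ 0.5383 -0.1623] axis deg -167.9
1764 [374. 180.] [ 0.5095 -0.183 ] axis deg 123.2
brass
5537 [327. 129.] [ 0.5458 -0.1617] axis deg 77.1
```

View pics/w5.png

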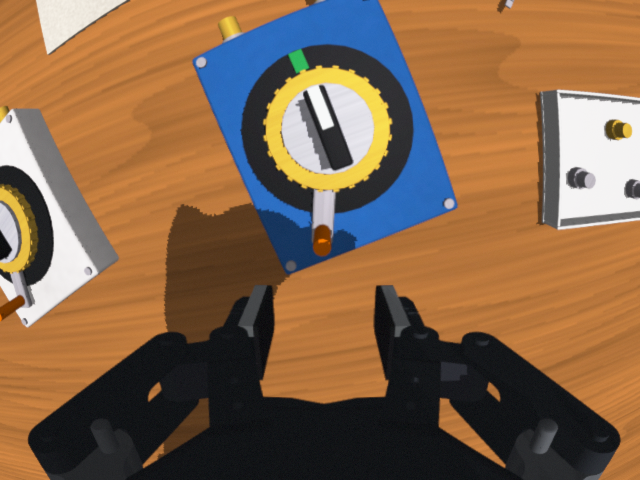

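The post is back at its tight position at (322,240), the same as in the first wrist view or slightly further. The pointer is on the mark and the gripper is clear, so I'm handing in.

```bash
python3 -c "
from plant import bot; print(bot.job_done())"
```

```text
the job is handed in; nothing more can be done
None
```

I loosened the blue filter's lock ring, turned the pointer onto the green mark (within about 2° by the wrist camera), and swung the ring back to its tight position. I never touched the white filter, and I handed the job in at about 11.5 s; it returned no verdict.

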